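Hold the settling box's flap at its balance point

ROBOT

A 7-joint arm with a two-finger parallel gripper is mounted at the origin on the work surface. World frame = base frame: x ahead of the robot, y to its left, z up, the work surface at z = 0. Lengths are in m, angles in rad, forces in N, time in s.
With the tool pointing down it reaches from about 0.4 to 0.85 m from the base axis. Payload 10.4 kg.
Tool frame: the origin (TCP) lies at the centre of the arm's flange, where the gripper is bolted on; the fingertips stand 182 mm ahead of it and the grasp point (between the pads) lies 164 mm ahead of it (bot.tip_reach is the distance from the TCP to the fingertips, in m); z points along the fingers, y is the line along which they close (so a half turn about z gives the same grasp; the last joint's range is limited). The gripper opens to 87 mm and grips with 3 to 60 N. Pads are 19 mm wide; open, the fingers measure 117 mm over their backs; the gripper's body (75 mm by 190 mm) begins 51 mm behind the grasp point.
Start: joints at [1.279, 0.332, -0.065, 1.46, 0.022, 1.35, -0.088], TCP at [0.166, -0.603, 0.405] pointing down, gripper open.
Joint ranges: [-2.6, 2.6], [-0.5, 2.12], [-1.47, 1.34], [0.16, 2.42], [-1.27, 4.41], [0.06, 2.06], [-2.6, 2.6]. Speed limits (rad/s): [2.22, 2.22, 2.79, 2.79, 3.14, 3.14, 3.14].

INTERFACE

Orientations are given as a 3x3 rotation matrix whose columns are the frame's x, y, z axes.
In Python, from station import bot gives the robot as it stands.
- The arm moves only by the tool jog_arm, never from a script. Its argument "rows" is a list that holds one entry, the list of rows, each a list of 7 numbers: the turn, a rotation vector about the tool's x, y, z in rad, then the shift along the tool's x, y, z in mm, then the finger opening in mm, from 0 to 87. A call has 1 to 20 rows; each row shifts and turns the commanded pose from where the row before left it, along the tool's axes as they then stand; what a row does not reach is not made up. A row lasts 1/8 s, in which the tool goes at most 62.5 mm and 10.7 degrees, less where a joint would pass 70% of its speed; a pose out of reach is approached as far as the arm can. A call is refused whole if a number of a shift passes 62.5 or a number of a turn 0.188, either way. A call with a gripper value outside its range is refused whole. The fingers move at their own pace and stop on an object; "squeeze" is the grip in N (left out, the last holds). Time passes only in rows, so rows that do not move let the fingers close. It gives the time, the measured TCP pose, the force, the opening and the grip force at its end, in the units of the state.
- bot.get_state(): the state, without advancing time (a new reading comes with each control period).
- bot.capture(name): name is "scene" or "side" or "wrist"; returns a dict with "pixels" (400x640x3 uint8, red, green, blue), "depth" (400x640 float32, m along the optical axis (not along the pixel's ray), 0 where there is no reading), "camera_matrix" (3x3 intrinsics, pixels), "world_from_camera" (4x4, takes a point from camera to world coordinates). Camera axes: x right, y up, looking along -z (the intrinsics and any distortion apply to the point x, -y, -z); pixel columns grow to the right and rows downward; lengths in m; the calibration is good to about 2 mm. A picture is of the moment at which its call begins.
- bot.close_job(): hands the job in; it is judged then, once.
The state is a dict: "clock": time; "joint_pos": joint angles; "qd": joint speeds; "joint_efforts": joint torques, N m; "tcp_pos": TCP position; "eef_rot": TCP orientation; "ft_force": force on the tool from outside, world axes, zero at the start; "torque": the same for the moment, N m; "width": finger opening in m; "gripper_force": force on a finger pad.
Only numpy, scipy, OpenCV 4.12 (cv2) and the standard library are available. Lean on these libraries where they do the work, as an engineer would, in place of code of your own. Each camera call takes 0.05 s, during which the arm holds its last target. There are 200 camera calls.

TASK

Open up the white settling box so that a colleague can lift the plankton columns out for the microscope: swing its front door wide open by the handle, then raise the thick top flap gently by its bar to its balance point, where it wants to fall neither shut nor over backwards. The flap has no stay, so finish while still holding it by the bar, motionless at the balance point, with the door open and the columns inside and the bottles behind undisturbed.

Things in the scene. Friction and masses are not known exactly. Their poses are not given: they have to be found in the camera images.
- box: white insulated box with aluminium edges, fixed to the bench, front turned roughly to the robot's right: 200 mm deep (own x) x 220 mm wide (own y) x 145 mm high, walls and floor 20 mm, open front behind the door, black inside. Origin: centre of its underside. Own -x points out of the front (door), +x out of the back (flap hinge), +y to the door-hinge side. With flap and door 191 mm high
- door (a joint): front door 220 mm wide, 185 high, 20 thick; upright hinge at its outer edge on the box's +y side. 0 = shut (start), grows opening outward (clockwise from above), stop 1.9 rad; wide open: beyond 1.2. Stays where left (slightly stiff). A 3 mm steel flange on its top laps 12 mm over the flap's front edge: while the door is shut the flap is locked down; once open it is free
- door_handle (a point): grip point on the door's handle: axis of an upright round steel bar, 11 mm thick, 35 mm in front of the door's outer face (29 mm gap), 185 mm across from the hinge. When shut: 35 mm along the box's -x and 185 mm along its -y from point door_hinge. 150 mm above the bench; the bar runs 91 mm down and 31 mm up from it. Can be pinched from above along the box's y; the bar can turn in the fingers
- door_hinge (a point): fixed point on the door's upright hinge axis, 150 mm above the bench (height of the handle's grip point), in the plane of the shut door's outer face
- flap (a joint): thick lid, 200 mm front to back x 220 x 40 mm, 0.5 to 0.85 kg, hinged along the top of the back wall. 0 = shut, flat (start); grows as its front edge goes up and back; 1.571 = upright; stop 2.7 rad. Hinge almost frictionless. Shut, its mass centre is 108 mm forward of and 23 mm above the hinge, so it balances at 1.364 rad, leaning 12 deg forward; below that it falls shut, above it falls back
- flap_bar (a point): middle of the flap's handle: axis of a round steel bar 11 mm thick, 131 mm long, along the box's y, on two posts 52 mm either side, 35 mm above the flap's top (29 mm gap), 30 mm from its front edge. Shut: 220 mm above the bench, 174 mm forward (box -x) and 75 mm up from point flap_hinge; moves with the flap. Pinch from above along the box's x; the bar turns in the fingers, tool still pointing down
- flap_hinge (a point): fixed point, middle of the flap's hinge axis, 146 mm above the bench, 4 mm behind the back wall's outer face; the axis runs along the box's y
- column0: clear plastic settling column, 111 mm tall in all: base plate 50 x 50 x 8 mm, tube 34 mm across with amber sample in it, white cap; stands loose inside the box on its floor (the one towards the box's -y side); origin at the centre of its underside. To be left undisturbed
- column1: clear plastic settling column, 111 mm tall in all: base plate 50 x 50 x 8 mm, tube 34 mm across with amber sample in it, white cap; stands loose inside the box on its floor (the one towards the box's +y side); origin at the centre of its underside. To be left undisturbed
- bottle0: amber glass reagent bottle with black cap, 86 mm across, 200 mm tall, standing on the bench behind the box (the one towards the box's -y side), where a flap that goes over backwards would come down; origin at the centre of its underside. Not to be disturbed
- bottle1: amber glass reagent bottle with black cap, 86 mm across, 200 mm tall, standing on the bench behind the box (the one towards the box's +y side), where a flap that goes over backwards would come down; origin at the centre of its underside. Not to be disturbed

How it is judged:
By the outcome, as a careful person would: the job done as asked, in the order asked, and still so for the second after the job is handed in, while the arm keeps its last pose, push and grip.
It also fails if it takes over 51 s, if anything falls off the work surface, if the arm or the gripper's body presses on something with over 40 N, if the wrist force passes 120 N, or if a joint passes its speed limit or range.

## Working session

There is one attempt and no reset: what is moved stays moved. The work goes in short steps, Python scripts to look and compute and a tool call to move; the robot and the scene stay as the last step left them, time stands still between calls to the robot, and variables do not carry over. Pictures are saved under pics/ and viewed, at most 10 in all, crops included, and the job is handed in when it is done.

Besides the shell and the picture viewer there is one more tool, called after ">>>" as name(argument=value, ...), one argument or row to a line, values as JSON. jog_arm: Moves the arm, as the interface text tells. Its arguments: {"type":"object","properties":{"rows":{"type":"array"},"squeeze":{"type":"number"}},"required":["rows"]}

```bash
mkdir -p pics; ls
python3 - <<'E'
from station import bot
import cv2,numpy as np
for n in("scene","side"):
    c=bot.capture(n); cv2.imwrite(f"pics/{n}0.png",c["pixels"][:,:,::-1]); np.savez(f"pics/{n}0.npz",**c)
    print(n,np.round(c["camera_matrix"],1).tolist(),np.round(c["world_from_camera"],3).tolist())
s=bot.get_state();print(s["clock"],s["tcp_pos"],np.round(s["eef_rot"],3),s["width"])
E
```

```text
pics
scene [[375.0, 0.0, 317.7], [0.0, 375.0, 195.4], [0.0, 0.0, 1.0]] [[-0.286, -0.911, 0.297, 0.779], [0.958, -0.271, 0.091, 0.199], [-0.002, 0.31, 0.951, 0.801], [0.0, 0.0, 0.0, 1.0]]
side [[408.0, 0.0, 319.7], [0.0, 408.0, 201.2], [0.0, 0.0, 1.0]] [[-0.773, 0.603, -0.198, 0.388], [-0.635, -0.731, 0.252, 0.361], [0.008, 0.32, 0.947, 0.992], [0.0, 0.0, 0.0, 1.0]]
0.1 [ 0.16596397 -0.60242877  0.40403166] [[ 0.964  0.266 -0.   ]
 [ 0.266 -0.964  0.001]
 [-0.    -0.001 -1.   ]] 0.08732420215033806
```

View pics/scene0.png

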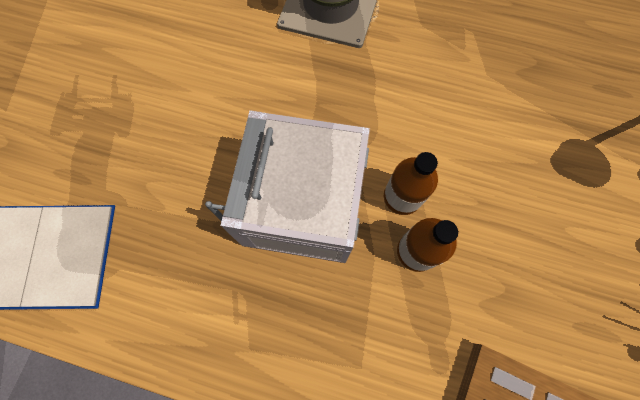

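View pics/side0.png

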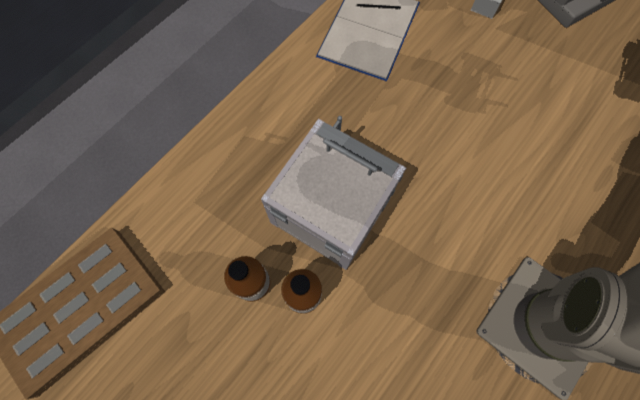

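The box's front faces image left in the scene view, which is world −y. The door handle is at scene (215,207) on the far (+x) side, the flap bar runs (268,130)–(256,195), and the bottles are at (410,185) and (432,245). Next I fit the top rectangle and the bars from depth.

```bash
cat > h.py <<'E'
import numpy as np,cv2
def cloud(c):
    K=c["camera_matrix"];d=c["depth"];v,u=np.indices(d.shape)
    P=np.stack([(u-K[0,2])/K[0,0]*d,-(v-K[1,2])/K[1,1]*d,-d],-1)
    T=c["world_from_camera"];return P@T[:3,:3].T+T[:3,3]
E
python3 - <<'E'
from h import *
for n in("scene","side"):
    c=np.load(f"pics/{n}0.npz");P=cloud(c);ok=c["depth"]>0
    x,y,z=P[...,0],P[...,1],P[...,2]
    roi=ok&(x>.35)&(x<.9)&(y>-.5)&(y<.2)
    m=(roi&(z>.176)&(z<.197)).astype(np.uint8)
    k,l,st,ce=cv2.connectedComponentsWithStats(m)
    b=1+np.argmax(st[1:,4]);Q=P[l==b]
    r=cv2.minAreaRect((Q[:,:2]*1000).astype(np.float32));print(n,"top",r,np.round(cv2.boxPoints(r)),np.median(Q[:,2]))
    for lo,hi in((.205,.24),):
        Q=P[roi&(z>lo)&(z<hi)&(y<.0)];q=Q[:,:2]
        print("bar",len(q),np.round(q.mean(0),4),"rect",cv2.minAreaRect((q*1000).astype(np.float32)),Q[:,2].max())
    # handle & general
    Q=P[roi&(z>.1)&(z<.176)];print(len(Q))
    m=(roi&(z>.19)&(z<.21)).astype(np.uint8)
    k,l,st,ce=cv2.connectedComponentsWithStats(m)
    for i in range(1,k):
        if st[i,4]>20: print("blob",st[i],np.round(P[l==i].mean(0),3))
E
```

```text
scene top ((560.0704956054688, 95.16676330566406), (223.74156188964844, 224.9638671875), 7.206537246704102) [[435. 193.]
 [463. -30.]
 [685.  -2.]
 [657. 221.]] 0.18706576129247582<stdin>:12: RuntimeWarning: Mean of empty slice.
  ret = um.true_divide(
Traceback (most recent call last):
ValueError: zero-size array to reduction operation maximum which has no identity
```

Run:
```python
from h import *
for n in("scene","side"):
    c=np.load(f"pics/{n}0.npz");P=cloud(c);ok=c["depth"]>0
    x,y,z=P[...,0],P[...,1],P[...,2]
    roi=ok&(x>.35)&(x<.9)&(y>-.5)&(y<.4)
    m=(roi&(z>.176)&(z<.197)&(y<.24)).astype(np.uint8)
    k,l,st,ce=cv2.connectedComponentsWithStats(m)
    b=1+np.argmax(st[1:,4]);Q=P[l==b]
    r=cv2.minAreaRect((Q[:,:2]*1000).astype(np.float32));print(n,"top",r,np.round(cv2.boxPoints(r)).tolist(),np.median(Q[:,2]))
    q=Q[:,:2]-Q[:,:2].mean(0)
    m=(roi&(z>.205)&(z<.24)&(y<.12)).astype(np.uint8)
    k,l,st,ce=cv2.connectedComponentsWithStats(m)
    for i in range(1,k):
        if st[i,4]>20: 
            q=P[l==i];print("bar",st[i],np.round(q.mean(0),4),cv2.minAreaRect((q[:,:2]*1000).astype(np.float32)),q[:,2].max())
    # handle : in front of door
    f=np.array([.125,-.992]);cc=np.array([.560,.095])
    s=(P[...,:2]-cc)@f
    q=P[roi&(s>.135)&(s<.2)&(z>.05)&(z<.2)]
    t=q[q[:,2]>.165];print("handle",len(q),len(t),t.mean(0),q.max(0))
```

```text
scene top ((560.0682983398438, 95.18409729003906), (223.74156188964844, 224.99880981445312), 7.206537246704102) [[435.0, 193.0], [463.0, -30.0], [685.0, -2.0], [657.0, 221.0]] 0.18709417755711322
bar [251 127  22  72 485] [0.5709 0.0384 0.2257] ((568.2117919921875, 37.27143096923828), (129.62936401367188, 11.529740333557129), 7.248894214630127) 0.23082813264718238
handle 138 58 [ 0.65391658 -0.03671443  0.17595047] [ 0.65888347 -0.02970317  0.18323263]
side top ((558.875244140625, 96.15902709960938), (222.91525268554688, 225.11769104003906), 7.13293981552124) [[434.0, 194.0], [462.0, -29.0], [683.0, -2.0], [655.0, 222.0]] 0.18488196646734478
bar [323 139  55  33 332] [0.5649 0.0386 0.2229] ((565.2611694335938, 37.494956970214844), (128.60606384277344, 11.743673324584961), 7.2183356285095215) 0.22753234428348956
handle 60 32 [ 0.65023347 -0.03703035  0.1740021 ] [ 0.65572128 -0.03121314  0.17994703]
```

```bash
cat >> h.py <<'E'
from scipy.spatial.transform import Rotation as Ro
F=np.array([.1253,-.9921]);S=np.array([.9921,.1253])   # box -x, box -y
C=np.array([.5593,.0962])                              # centre of top outline (box x=-10mm)
DH=C+.11*F-.11*S; FH=C-.114*F
def tool(phi): return np.array([[np.cos(phi),np.sin(phi),0],[np.sin(phi),-np.cos(phi),0],[0,0,-1]])
def rows(p,R,way):
    "way: (x,y,z,phi,opening) per row -> rows in tool axes, rounded, propagating the rounding"
    out=[]
    for x,y,z,phi,w in way:
        s=np.round(R.T@(np.array([x,y,z])-p)*1000*2)/2
        t=np.round(Ro.from_matrix(R.T@tool(phi)).as_rotvec(),3)
        out.append([*t.tolist(),*s.tolist(),w]); p=p+R@s/1000; R=R@Ro.from_rotvec(t).as_matrix()
    print("[",",\n".join("["+",".join(f"{v:g}" for v in r)+"]" for r in out),"]",p.round(4))
def ease(a,b,n):  # smooth start and end
    k=np.concatenate([[.5],np.ones(n-2),[.5]]);k=np.cumsum(k)/k.sum()
    return [np.array(a)+(np.array(b)-np.array(a))*q for q in k]
E
python3 - <<'E'
from h import *
from station import bot
s=bot.get_state();p=np.array(s["tcp_pos"]);R=np.array(s["eef_rot"])
h=DH+.035*F+.185*S;print(DH,FH,h)
a=[*p,np.arctan2(R[1,0],R[0,0]),60];b=[*h,.405,np.deg2rad(97.2),60]
rows(p,R,ease(a,b,18))
E
```

```text
[ 0.463952 -0.026714] [0.5450158 0.2092994] [ 0.651876 -0.038257]
[ [-0.001,0,-0.042,18,-12,-0,60],
[-0,0,-0.084,37.5,-23,-0,60],
[-0,0,-0.084,39,-19.5,-0,60],
[-0,-0,-0.084,41,-16.5,-0,60],
[-0,-0,-0.084,42,-13,-0,60],
[-0,-0,-0.084,42.5,-9,-0.5,60],
[-0,-0,-0.084,43.5,-5.5,0,60],
[-0,-0,-0.084,44,-2,0,60],
[-0,-0,-0.084,43.5,1.5,0,60],
[-0,-0,-0.084,43.5,5.5,0,60],
[-0,-0,-0.084,43,9,-0,60],
[-0,-0,-0.084,42,12.5,-0,60],
[-0,-0,-0.084,40.5,16,-0,60],
[-0,-0,-0.084,39.5,19.5,-0,60],
[-0,-0,-0.084,37.5,22.5,-0,60],
[-0,-0,-0.084,35.5,26,-0.5,60],
[-0,-0,-0.084,33,28.5,0,60],
[-0,-0,-0.042,15.5,15.5,0,60] ] [ 0.6519 -0.0381  0.4051]
```

>>> jog_arm(
  rows=[
    [[0, 0, -0.042, 18, -12, 0, 60], [0, 0, -0.084, 37.5, -23, 0, 60], [0, 0, -0.084, 39, -19.5, 0, 60], [0, 0, -0.084, 41, -16.5, 0, 60], [0, 0, -0.084, 42, -13, 0, 60], [0, 0, -0.084, 42.5, -9, 0, 60], [0, 0, -0.084, 43.5, -5.5, 0, 60], [0, 0, -0.084, 44, -2, 0, 60], [0, 0, -0.084, 43.5, 1.5, 0, 60], [0, 0, -0.084, 43.5, 5.5, 0, 60], [0, 0, -0.084, 43, 9, 0, 60], [0, 0, -0.084, 42, 12.5, 0, 60], [0, 0, -0.084, 40.5, 16, 0, 60], [0, 0, -0.084, 39.5, 19.5, 0, 60], [0, 0, -0.084, 37.5, 22.5, 0, 60], [0, 0, -0.084, 35.5, 26, 0, 60], [0, 0, -0.084, 33, 28.5, 0, 60], [0, 0, -0.042, 15.5, 15.5, 0, 60], [0, 0, 0, 0, 0, 0, 60]],
  ],
)

```text
clock: 2.48
tcp_pos: [0.6519, -0.0348, 0.4044]
eef_rot: [[-0.131, 0.991, -0.001], [0.991, 0.131, 0.001], [0.001, -0.0, -1.0]]
ft_force: [-1.0, -0.4, 0.0]
width: 0.0599
gripper_force: 0.0
```

Run:
```python
from h import *
from station import bot
s=bot.get_state();p=np.array(s["tcp_pos"]);R=np.array(s["eef_rot"])
print(s["clock"],p,R.round(3).tolist(),s["ft_force"],np.round(s["joint_pos"],2))
c=bot.capture("wrist");cv2.imwrite("pics/w1.png",c["pixels"][:,:,::-1])
P=cloud(c);q=P[c["depth"]>0]
f=(q[:,:2]-C)@F;t=(q[:,:2]-C)@S
m=(f>.135)&(f<.16)&(q[:,2]>.06)&(q[:,2]<.2)&(abs(t-.075)<.03);print("handle",m.sum(),np.median(q[m],0) if m.any() else 0,q[m].min(0),q[m].max(0))
top=q[m&(q[:,2]>.17)];print(len(top),top.mean(0))
rows(p,R,ease([*p,np.deg2rad(97.2),60],[*(DH+.035*F+.185*S),.319,np.deg2rad(97.2),60],6))
```

```text
2.475 [ 0.65192261 -0.03482215  0.40441565] [[-0.131, 0.991, -0.001], [0.991, 0.131, 0.001], [0.001, -0.0, -1.0]] [-0.96135878 -0.37809496  0.04297611] [ 0.44  0.47 -0.65  1.35  0.28  1.41 -0.06]
handle 405 [ 0.65222694 -0.03699654  0.17582152] [ 0.64716373 -0.04535835  0.11557248] [ 0.65790266 -0.02811391  0.18225178]
320 [ 0.65227273 -0.03725608  0.17622388]
[ [-0,-0.001,0.006,-0.5,-0,8.5,60],
[-0,-0,0,-0.5,-0,17,60],
[-0,-0,0,-0.5,-0,17,60],
[-0,-0,0,-1,-0.5,17.5,60],
[-0,-0,0,-0.5,0,17,60],
[-0,-0,0,-0.5,0,8.5,60] ] [ 0.6518 -0.0383  0.3189]
```

View pics/w1.png

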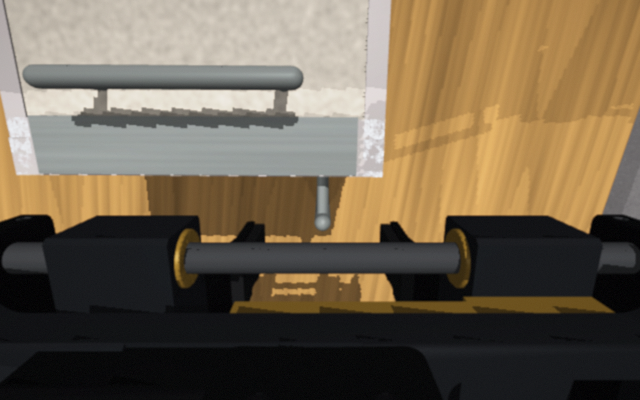

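The wrist view shows the handle's top at (322,222), midway between the fingers at about 250 and 390. I descend and pinch.

>>> jog_arm(
  rows=[
    [[0, 0, 0.006, -0.5, 0, 8.5, 60], [0, 0, 0, -0.5, 0, 17, 60], [0, 0, 0, -0.5, 0, 17, 60], [0, 0, 0, -0.5, 0, 17.5, 60], [0, 0, 0, -0.5, 0, 17, 60], [0, 0, 0, -0.5, 0, 8.5, 60], [0, 0, 0, 0, 0, 0, 0], [0, 0, 0, 0, 0, 0, 0], [0, 0, 0, 0, 0, 0, 0], [0, 0, 0, 0, 0, 0, 0], [0, 0, 0, 0, 0, 0, 0]],
  ],
  squeeze=25,
)

```text
clock: 3.9
tcp_pos: [0.6524, -0.0412, 0.3194]
eef_rot: [[-0.12, 0.993, 0.0], [0.993, 0.12, -0.0], [-0.0, 0.0, -1.0]]
ft_force: [0.2, 1.1, 0.7]
width: 0.0181
gripper_force: 0.0
```

Run:
```python
from h import *
from station import bot
s=bot.get_state();p=np.array(s["tcp_pos"]);R=np.array(s["eef_rot"])
r=np.hypot(.035,.185);a0=np.arctan2(.1253,.9921)-np.arctan2(.035,.185)
print(s["clock"],p,s["ft_force"],s["width"],s["gripper_force"],"radius",np.hypot(*(p[:2]-DH)),r)
way=[]
for th in [x[0] for x in ease([0],[1.55],19)]:
    q=DH+r*np.array([np.cos(a0-th),np.sin(a0-th)]);way.append((*q,p[2],np.deg2rad(97.2)-th,0))
rows(p,R,way)
```

```text
3.9 [ 0.65236905 -0.04123062  0.31944986] [0.17893561 1.12985097 0.68890847] 0.018097439030278824 0.0 radius 0.18897544439065403 0.1882817038376273
[ [0,0,0.037,-5,-2,0,0],
[0,0,0.087,-15.5,-3.5,0,0],
[0,0,0.086,-16,-3.5,0,0],
[0,0,0.086,-16,-4,0,0],
[0,0,0.086,-15.5,-3.5,0,0],
[0,0,0.086,-16,-3.5,0,0],
[0,0,0.086,-15.5,-4,0,0],
[0,-0,0.086,-16,-3.5,0,0],
[0,-0,0.086,-15.5,-4,0,0],
[0,-0,0.086,-16,-3.5,-0,0],
[0,-0,0.087,-15.5,-3.5,-0,0],
[0,-0,0.086,-16,-4,-0,0],
[0,-0,0.086,-16,-3.5,-0,0],
[0,-0,0.086,-15.5,-4,-0,0],
[0,-0,0.086,-16,-3.5,-0,0],
[0,-0,0.086,-15.5,-3.5,-0,0],
[0,-0,0.086,-16,-4,-0,0],
[0,-0,0.086,-15.5,-3.5,-0,0],
[0,-0,0.043,-8,-1.5,-0,0] ] [ 0.4565 -0.215   0.3194]
```

>>> jog_arm(
  rows=[
    [[0, 0, 0, 3, 0, 0, 0], [0, 0, 0, 0, 0, 0, 0], [0, 0, 0, 0, 0, 0, 0], [0, 0, 0, 0, 0, 0, 0]],
  ],
)

```text
clock: 4.4
tcp_pos: [0.6524, -0.0395, 0.3194]
eef_rot: [[-0.118, 0.993, 0.002], [0.993, 0.118, -0.002], [-0.002, 0.001, -1.0]]
ft_force: [3.1, -4.1, -1.2]
width: 0.0104
gripper_force: 25.0
```

>>> jog_arm(
  rows=[
    [[0, 0, 0.037, -7.5, -1.5, 0, 0], [0, 0, 0.087, -15.5, -3.5, 0, 0], [0, 0, 0.086, -16, -3.5, 0, 0], [0, 0, 0.086, -16, -4, 0, 0], [0, 0, 0.086, -15.5, -3.5, 0, 0], [0, 0, 0.086, -16, -3.5, 0, 0], [0, 0, 0.086, -15.5, -4, 0, 0], [0, 0, 0.086, -16, -3.5, 0, 0]],
  ],
)

```text
clock: 5.4
tcp_pos: [0.6079, -0.1501, 0.3193]
eef_rot: [[0.5, 0.866, 0.003], [0.866, -0.5, -0.001], [0.0, 0.003, -1.0]]
ft_force: [5.4, -3.1, -4.3]
width: 0.0101
gripper_force: 25.0
```

Run:
```python
from h import *
from station import bot
s=bot.get_state();p=np.array(s["tcp_pos"]);R=np.array(s["eef_rot"])
r=np.hypot(.035,.185);a0=np.arctan2(.1253,.9921)-np.arctan2(.035,.185)
d=p[:2]-DH;th0=a0-np.arctan2(d[1],d[0])
print(s["clock"],p,s["ft_force"],s["width"],s["gripper_force"],"radius",np.hypot(*d),r,"theta",th0,np.round(s["joint_pos"],2))
```

```text
5.4 [ 0.60785947 -0.15010561  0.31934431] [ 5.38341047 -3.08704682 -4.30143938] 0.010116476832008257 25.00384707469493 radius 0.18956489318702072 0.1882817038376273 theta 0.6474492159276919 [ 0.55  0.44 -0.49  1.54  0.22  1.21 -0.51]
```

>>> jog_arm(
  rows=[
    [[0, 0, 0.086, -15.5, -4, 0, 0], [0, 0, 0.086, -16, -3.5, 0, 0], [0, 0, 0.087, -15.5, -3.5, 0, 0], [0, 0, 0.086, -16, -4, 0, 0], [0, 0, 0.086, -16, -3.5, 0, 0], [0, 0, 0.086, -15.5, -4, 0, 0], [0, 0, 0.086, -16, -3.5, 0, 0], [0, 0, 0.086, -15.5, -3.5, 0, 0], [0, 0, 0.086, -16, -4, 0, 0], [0, 0, 0.086, -15.5, -3.5, 0, 0], [0, 0, 0.043, -8, -1.5, 0, 0], [0, 0, 0, 0, 0, 0, 0], [0, 0, 0, 0, 0, 0, 50], [0, 0, 0, 0, 0, 0, 50], [0, 0, 0, 0, 0, 0, 50], [0, 0, 0, 0, 0, 0, 50]],
  ],
)

```text
clock: 7.4
tcp_pos: [0.457, -0.2143, 0.3193]
eef_rot: [[0.989, 0.147, 0.0], [0.147, -0.989, 0.0], [0.0, -0.0, -1.0]]
ft_force: [0.1, 0.4, -0.5]
width: 0.0424
gripper_force: 0.0
```

Run:
```python
from h import *
from station import bot
s=bot.get_state();p=np.array(s["tcp_pos"]);R=np.array(s["eef_rot"])
r=np.hypot(.035,.185);a0=np.arctan2(.1253,.9921)-np.arctan2(.035,.185)
d=p[:2]-DH;th0=a0-np.arctan2(d[1],d[0])
phi=np.arctan2(R[1,0],R[0,0])
print(s["clock"],p,s["ft_force"],s["width"],"radius",np.hypot(*d),"theta",th0,np.rad2deg(phi),np.round(s["joint_pos"],2))
up=[*p[:2],.43,phi,50]
bar=C+.06*F
# tool y along +-F
ph=np.arctan2(F[0],-F[1]);print("phi bar",np.rad2deg(ph),bar)
rows(p,R,ease([*p,phi,50],up,6)+ease(up,[*bar,.43,ph,60],9))
```

```text
7.4 [ 0.45700981 -0.21428714  0.31925487] [ 0.07752928  0.3708036  -0.48864252] 0.042385895300415734 radius 0.1877015670333209 theta 1.5464433492408374 8.432290829043344 [ 0.67  0.16 -0.35  1.87  0.06  1.13 -1.12]
phi bar 7.1982164094198415 [0.566818 0.036674]
[ [-0,-0,0,0,-0,-11,50],
[-0,-0,0,0,-0,-22,50],
[-0,-0,0,0,-0,-22.5,50],
[-0,-0,0,0,-0,-22,50],
[-0,-0,0,0,-0,-22,50],
[-0,-0,0,0,-0,-11,50],
[-0,-0,0.001,9,-14.5,-0,50.625],
[-0,-0,0.003,18,-29,-0,51.875],
[-0,-0,0.003,18.5,-29,-0,53.125],
[-0,-0,0.002,18,-29.5,-0,54.375],
[-0,-0,0.003,17.5,-29,-0,55.625],
[-0,-0,0.003,18,-29,-0,56.875],
[-0,-0,0.003,18,-29.5,-0,58.125],
[-0,-0,0.002,17.5,-29.5,-0,59.375],
[-0,-0,0.002,8.5,-14.5,-0,60] ] [0.5666 0.0366 0.4298]
```

>>> jog_arm(
  rows=[
    [[0, 0, 0, 0, 0, -11, 50], [0, 0, 0, 0, 0, -22, 50], [0, 0, 0, 0, 0, -22.5, 50], [0, 0, 0, 0, 0, -22, 50], [0, 0, 0, 0, 0, -22, 50], [0, 0, 0, 0, 0, -11, 50], [0, 0, 0.001, 9, -14.5, 0, 50], [0, 0, 0.003, 18, -29, 0, 50], [0, 0, 0.003, 18.5, -29, 0, 50], [0, 0, 0.002, 18, -29.5, 0, 50], [0, 0, 0.003, 17.5, -29, 0, 50], [0, 0, 0.003, 18, -29, 0, 50], [0, 0, 0.003, 18, -29.5, 0, 50], [0, 0, 0.002, 17.5, -29.5, 0, 50], [0, 0, 0.002, 8.5, -14.5, 0, 50], [0, 0, 0, 0, 0, 0, 50], [0, 0, 0, 0, 0, 0, 50]],
  ],
)

```text
clock: 9.52
tcp_pos: [0.5664, 0.0351, 0.4295]
eef_rot: [[0.992, 0.123, -0.001], [0.123, -0.992, -0.001], [-0.001, 0.001, -1.0]]
ft_force: [-0.1, -0.0, 0.1]
width: 0.0498
gripper_force: 0.0
```

Run:
```python
from h import *
from station import bot
s=bot.get_state();p=np.array(s["tcp_pos"]);R=np.array(s["eef_rot"])
phi=np.arctan2(R[1,0],R[0,0])
print(s["clock"],p,s["ft_force"],s["width"],np.rad2deg(phi),R[:,2],np.round(s["joint_pos"],2))
c=bot.capture("wrist");q=cloud(c)[c["depth"]>0]
f=(q[:,:2]-C)@F;t=(q[:,:2]-C)@S
m=(q[:,2]>.205)&(q[:,2]<.235)&(abs(f-.06)<.03)
if m.sum()>20: print("bar",m.sum(),q[m].mean(0),cv2.minAreaRect((q[m,:2]*1000).astype(np.float32)),np.percentile(q[m,2],95))
c=bot.capture("scene");cv2.imwrite("pics/s2.png",c["pixels"][:,:,::-1])
bar=C+.06*F;ph=np.arctan2(F[0],-F[1])
rows(p,R,ease([*p,phi,50],[*bar,.384,ph,50],5))
```

```text
9.525 [0.5664198  0.03514978 0.42948391] [-0.081879   -0.03761468  0.0747169 ] 0.049757137922220925 7.071086745058496 [-5.17528565e-04 -7.78400235e-04 -9.99999563e-01] [ 0.33  0.24 -0.56  1.56  0.13  1.38 -1.69]
bar 2869 [0.58543845 0.03876196 0.22514361] ((574.3297729492188, 37.33361053466797), (117.18567657470703, 11.001107215881348), 7.255311012268066) 0.22692574549024538
[ [0.001,0.001,-0,0,-0,5.5,50],
[-0,-0,-0.001,0,-0.5,11.5,50],
[-0,-0,-0,0.5,-0.5,11.5,50],
[-0,-0,-0.001,0,-0.5,11.5,50],
[-0,-0,-0,0,0,5.5,50] ] [0.5667 0.0367 0.384 ]
```

View pics/s2.png

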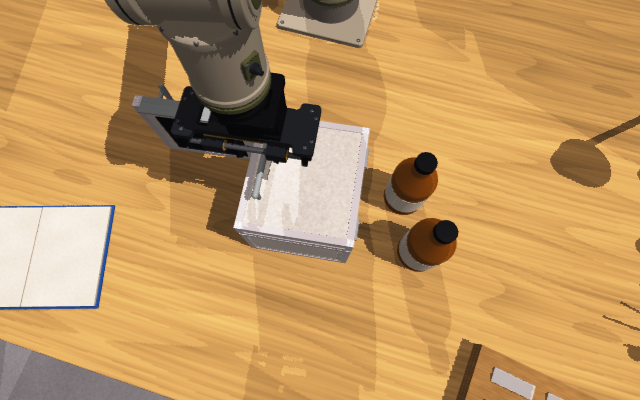

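The door stands open about 90° (its free end at about (140,105)), the bottles are unmoved, and the gripper is over the bar at (258,170). I descend and pinch the bar.

>>> jog_arm(
  rows=[
    [[0, 0, 0, 0, 0, 5.5, 50], [0, 0, 0, 0, -0.5, 11.5, 50], [0, 0, 0, 0.5, -0.5, 11.5, 50], [0, 0, 0, 0, -0.5, 11.5, 50], [0, 0, 0, 0, 0, 5.5, 50], [0, 0, 0, 0, 0, 0, 0], [0, 0, 0, 0, 0, 0, 0], [0, 0, 0, 0, 0, 0, 0], [0, 0, 0, 0, 0, 0, 0], [0, 0, 0, 0, 0, 0, 0], [0, 0, 0, 0, 0, 0, 0], [0, 0, 0, 0, 0, 0, 0], [0, 0, 0, 0, 0, 0, 0]],
  ],
  squeeze=20,
)

```text
clock: 11.25
tcp_pos: [0.5671, 0.037, 0.3844]
eef_rot: [[0.992, 0.123, 0.0], [0.123, -0.992, -0.001], [0.0, 0.001, -1.0]]
ft_force: [0.3, -5.7, 1.3]
width: 0.0104
gripper_force: 20.0
```

```bash
cat >> h.py <<'E'
RF=np.hypot(.174,.075);A0=np.arctan2(.075,.174);PH=np.arctan2(F[0],-F[1])
def barpos(th,dz=0): a=A0+th;return [*(FH+RF*np.cos(a)*F),.146+RF*np.sin(a)+.164+dz]
def theta(p,dz=0): d=p[:2]-FH;return np.arctan2(p[2]-.164-dz-.146,d@F)-A0,np.hypot(p[2]-.164-dz-.146,d@F)
E
python3 - <<'E'
from h import *
from station import bot
s=bot.get_state();p=np.array(s["tcp_pos"]);R=np.array(s["eef_rot"])
print(s["clock"],p,s["ft_force"],s["torque"],s["width"],s["gripper_force"],theta(p),RF,barpos(0))
th=[x[0] for x in ease([0],[1.25],30)]
rows(p,R,[(*barpos(t),PH,0) for t in th])
E
```

```text
11.25 [0.56706361 0.03702408 0.38437092] [ 0.28812893 -5.65561414  1.34436694] [-1.1893631  -0.19269547  0.0190346 ] 0.010403315320393668 20.000224113464355 (np.float64(-0.0023808900232908936), np.float64(0.18893044501271142)) 0.18947559209565754 [np.float64(0.566818), np.float64(0.03667400000000001), np.float64(0.385)]
[ [0.001,-0,-0.002,-0.5,-1.5,-4.5,0],
[0,-0,0,0,-3.5,-7,0],
[0,-0,0,0,-3.5,-7.5,0],
[0,-0,0,0,-4.5,-7,0],
[0,-0,0,0,-4.5,-7,0],
[0,-0,0,0,-4.5,-6.5,0],
[0,-0,0,0,-5,-6.5,0],
[0,-0,0,0,-5.5,-6,0],
[0,-0,0,0,-5.5,-6,0],
[0,-0,0,0,-6,-5.5,0],
[0,-0,0,0,-6,-5.5,0],
[0,-0,0,0,-6.5,-5.5,0],
[0,-0,0,0,-6.5,-5,0],
[0,-0,0,0,-6.5,-4.5,0],
[0,-0,0,0,-7,-4.5,0],
[0,-0,0,0,-7,-4,0],
[0,-0,0,0,-7.5,-3.5,0],
[0,-0,0,0,-7,-3.5,0],
[0,-0,0,0,-8,-3,0],
[0,-0,0,0,-7.5,-3,0],
[0,-0,0,0,-7.5,-2.5,0],
[0,-0,0,0,-8,-2,0],
[0,-0,0,0,-8,-1.5,0],
[0,-0,0,0,-8,-1.5,0],
[0,-0,0,0,-8.5,-1,0],
[0,-0,0,0,-8,-1,0],
[0,-0,0,0,-8,-0,0],
[0,-0,0,0.5,-8,-0,0],
[0,-0,0,-0,-8.5,0,0],
[0,-0,0,-0,-4,0.5,0] ] [0.5432 0.2256 0.4988]
```

>>> jog_arm(
  rows=[
    [[0, 0, 0, 0, -1.5, -4.5, 0], [0, 0, 0, 0, -3.5, -7, 0], [0, 0, 0, 0, -3.5, -7.5, 0], [0, 0, 0, 0, -4.5, -7, 0], [0, 0, 0, 0, -4.5, -7, 0], [0, 0, 0, 0, -4.5, -6.5, 0], [0, 0, 0, 0, -5, -6.5, 0], [0, 0, 0, 0, -5.5, -6, 0], [0, 0, 0, 0, -5.5, -6, 0], [0, 0, 0, 0, -6, -5.5, 0], [0, 0, 0, 0, 0, 0, 0], [0, 0, 0, 0, 0, 0, 0]],
  ],
)

```text
clock: 12.75
tcp_pos: [0.5616, 0.0802, 0.4485]
eef_rot: [[0.992, 0.123, 0.001], [0.123, -0.992, -0.003], [0.0, 0.003, -1.0]]
ft_force: [-0.0, -8.6, 3.6]
width: 0.0104
gripper_force: 20.0
```

Run:
```python
from h import *
from station import bot
s=bot.get_state();p=np.array(s["tcp_pos"]);R=np.array(s["eef_rot"])
print(s["clock"],p,s["ft_force"],s["torque"],s["width"],s["gripper_force"],theta(p),RF)
d=p[:2]-FH;print("lateral",d@S)
th=[x[0] for x in ease([theta(p)[0]],[1.2],22)]
rows(p,R,[(*barpos(t),PH,0) for t in th])
```

```text
12.75 [0.56158209 0.0802402  0.44849397] [-0.0353605  -8.63815442  3.55294896] [-2.07935427  0.00599019  0.04728782] 0.010373201431439077 19.997439086437225 (np.float64(0.40960972611556), np.float64(0.1900278750845764)) 0.18947559209565754
lateral 0.0002642983571724544
[ [0.003,-0,-0.003,-0.5,-3,-2,0],
[-0,-0,0,0,-5.5,-4.5,0],
[-0,-0,0,0,-5.5,-4.5,0],
[-0,-0,0,0,-5.5,-4.5,0],
[-0,-0,0,0,-6,-4,0],
[-0,-0,0,0,-6,-4,0],
[-0,-0,0,0.5,-6,-3.5,0],
[-0,-0,0,-0,-6.5,-3.5,0],
[-0,-0,0,-0,-6.5,-3,0],
[-0,-0,0,-0,-6.5,-3,0],
[-0,-0,0,-0,-6.5,-2.5,0],
[-0,-0,0,-0,-7,-2.5,0],
[-0,-0,0,-0,-6.5,-2,0],
[-0,-0,0,-0,-7,-2,0],
[-0,-0,0,-0,-7,-1.5,0],
[-0,-0,0,-0,-7,-1,0],
[-0,-0,0,-0,-7,-1.5,0],
[-0,-0,0,-0,-7,-0.5,0],
[-0,-0,0,-0,-7,-0.5,0],
[-0,-0,0,-0,-7.5,-0.5,0],
[-0,-0,0,-0,-7,0,0],
[-0,-0,0,-0,-3.5,0,0] ] [0.5444 0.2161 0.4995]
```

>>> jog_arm(
  rows=[
    [[0, 0, 0, 0, -3, -2, 0], [0, 0, 0, 0, -5.5, -4.5, 0], [0, 0, 0, 0, -5.5, -4.5, 0], [0, 0, 0, 0, -5.5, -4.5, 0], [0, 0, 0, 0, -6, -4, 0], [0, 0, 0, 0, -6, -4, 0], [0, 0, 0, 0, -6, -3.5, 0], [0, 0, 0, 0, -6.5, -3.5, 0], [0, 0, 0, 0, -6.5, -3, 0], [0, 0, 0, 0, -6.5, -3, 0], [0, 0, 0, 0, -6.5, -2.5, 0], [0, 0, 0, 0, -7, -2.5, 0], [0, 0, 0, 0, -6.5, -2, 0], [0, 0, 0, 0, -7, -2, 0], [0, 0, 0, 0, -7, -1.5, 0], [0, 0, 0, 0, -7, -1, 0], [0, 0, 0, 0, -7, -1.5, 0], [0, 0, 0, 0, -4, 0, 0], [0, 0, 0, 0, 0, 0, 0], [0, 0, 0, 0, 0, 0, 0]],
  ],
)

```text
clock: 15.25
tcp_pos: [0.5478, 0.1902, 0.4977]
eef_rot: [[0.992, 0.125, 0.001], [0.125, -0.992, 0.001], [0.001, -0.0, -1.0]]
ft_force: [-0.5, -2.2, 5.6]
width: 0.01
gripper_force: 20.0
```

Run:
```python
from h import *
from station import bot
s=bot.get_state();p=np.array(s["tcp_pos"]);R=np.array(s["eef_rot"])
print(s["clock"],p,s["ft_force"],s["torque"],s["width"],s["gripper_force"],theta(p),RF)
d=p[:2]-FH;print("lateral",d@S,R[:,2])
for n in("scene","side"):
    c=bot.capture(n);cv2.imwrite(f"pics/{n}3.png",c["pixels"][:,:,::-1]);np.savez(f"pics/{n}3.npz",**c)
th=[x[0] for x in ease([theta(p)[0]],[1.364],10)]
rows(p,R,[(*barpos(t),PH,0) for t in th])
```

```text
15.25 [0.5477567  0.19021075 0.49773398] [-0.47745633 -2.16958812  5.62074536] [-0.53702037 -0.09047162  0.0103489 ] 0.010049111692949378 20.001044869422913 (np.float64(1.0614790559364042), np.float64(0.18872152544758783)) 0.18947559209565754
lateral 0.00032743523150765034 [ 6.36326005e-04  5.49370186e-04 -9.99999647e-01]
[ [-0,-0.001,-0,-0.5,-3,-1,0],
[-0,0,-0,0,-6.5,-0.5,0],
[-0,0,-0,0,-6.5,-0,0],
[-0,0,-0,0,-6,-0,0],
[-0,0,-0,0,-6.5,-0,0],
[-0,0,-0,0,-6.5,0.5,0],
[-0,0,-0,0,-6,0.5,0],
[-0,0,-0,0,-6.5,1,0],
[-0,0,-0,0,-6.5,1,0],
[-0,0,-0,0,-3,0.5,0] ] [0.5401 0.2467 0.4958]
```

View pics/scene3.png

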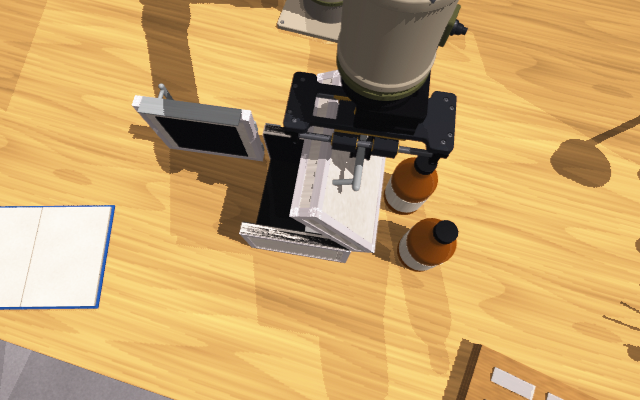

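View pics/side3.png

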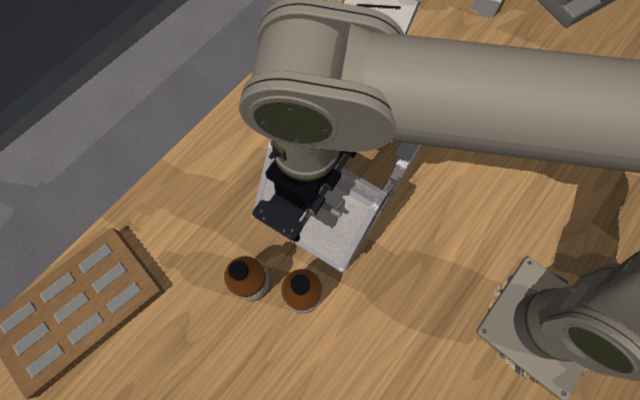

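The scene view shows the door open at (200,130), the flap half-raised at (340,170) with the bar pinched, and the bottles untouched. I continue slowly to the balance point.

>>> jog_arm(
  rows=[
    [[0, 0, 0, 0, -3, -1, 0], [0, 0, 0, 0, -6, -0.5, 0], [0, 0, 0, 0, -6.5, 0, 0], [0, 0, 0, 0, -6, 0, 0], [0, 0, 0, 0, -6.5, 0, 0], [0, 0, 0, 0, -6.5, 0.5, 0], [0, 0, 0, 0, -6, 0.5, 0], [0, 0, 0, 0, -6.5, 1, 0], [0, 0, 0, 0, -5, 0.5, 0], [0, 0, 0, 0, -3, 0.5, 0], [0, 0, 0, 0, -1.5, 0, 0], [0, 0, 0, 0, 0, 0, 0], [0, 0, 0, 0, 0, 0, 0], [0, 0, 0, 0, 0, 0, 0], [0, 0, 0, 0, 0, 0, 0]],
  ],
)

```text
clock: 17.23
tcp_pos: [0.5409, 0.2456, 0.4955]
eef_rot: [[0.992, 0.124, -0.0], [0.124, -0.992, -0.0], [-0.0, 0.0, -1.0]]
ft_force: [3.4, -1.8, -4.3]
width: 0.0103
gripper_force: 20.0
```

Run:
```python
from h import *
from station import bot
s=bot.get_state();p=np.array(s["tcp_pos"]);R=np.array(s["eef_rot"])
d=p[:2]-FH
print(s["clock"],p,s["ft_force"],s["torque"],s["width"],s["gripper_force"],theta(p),RF,"lat",d@S,"target",barpos(1.364))
rng=np.random.default_rng(0)
for n in("scene","side","wrist"):
    c=bot.capture(n);cv2.imwrite(f"pics/{n}4.png",c["pixels"][:,:,::-1]);np.savez(f"pics/{n}4.npz",**c)
    P=cloud(c)[c["depth"]>0];f=(P[:,:2]-FH)@F;t=(P[:,:2]-FH)@S;z=P[:,2]-.146
    # box frame: forward f, up z ; flap-local coords at 1.364
    th=1.364;u=f*np.cos(th)+z*np.sin(th);w=-f*np.sin(th)+z*np.cos(th)
    for nm,w0 in(("top",.039),("bottom",-.001)):
        m=(abs(t)<.105)&(u>.02)&(u<.195)&(abs(w-w0)<.012)
        if m.sum()>80:
            for _ in range(3):
                k=np.polyfit(u[m],w[m],1);m&=abs(w-np.polyval(k,u))<.004
            print(n,nm,m.sum(),"slope",k,"theta",th+np.arctan(k[0]),np.ptp(u[m]))
```

```text
17.225 [0.54089167 0.24557347 0.49546071] [ 3.36130485 -1.76043036 -4.29023676] [-0.36423136 -0.67850201  0.02036219] 0.010259458530339587 20.000563859939575 (np.float64(1.358171343935057), np.float64(0.1890191383801879)) 0.18947559209565754 lat 0.0004535910730006955 target [np.float64(0.5402950742294088), np.float64(0.24667714969675633), np.float64(0.4956921251615318)]
scene top 977 slope [-0.00327964  0.04011775] theta 1.360720368079699 0.17456987590347756
side top 1662 slope [-0.00610288  0.04006529] theta 1.3578971953866585 0.17491965511932134
wrist top 15207 slope [-0.00581182  0.03973174] theta 1.3581882464955168 0.17483920911272383
```

The arm pose and three depth views agree on 1.358–1.361 rad. I nudge about 1 mm to reach 1.364 and settle.

>>> jog_arm(
  rows=[
    [[0, 0, 0, 0, -0.5, 0, 0], [0, 0, 0, 0, -0.5, 0, 0], [0, 0, 0, 0, 0, 0, 0], [0, 0, 0, 0, 0, 0, 0], [0, 0, 0, 0, 0, 0, 0], [0, 0, 0, 0, 0, 0, 0], [0, 0, 0, 0, 0, 0, 0], [0, 0, 0, 0, 0, 0, 0]],
  ],
)

```text
clock: 18.38
tcp_pos: [0.5407, 0.2467, 0.4955]
eef_rot: [[0.992, 0.124, -0.0], [0.124, -0.992, -0.0], [-0.0, 0.0, -1.0]]
ft_force: [4.6, -2.1, -10.8]
width: 0.0105
gripper_force: 20.0
```

Run:
```python
from h import *
from station import bot
s=bot.get_state();p=np.array(s["tcp_pos"])
print(s["clock"],p,s["ft_force"],s["width"],s["gripper_force"],theta(p),np.abs(s["qd"]).max())
for n in("scene","side","wrist"):
    c=bot.capture(n)
    if n=="scene":cv2.imwrite("pics/scene5.png",c["pixels"][:,:,::-1])
    P=cloud(c)[c["depth"]>0];f=(P[:,:2]-FH)@F;t=(P[:,:2]-FH)@S;z=P[:,2]-.146
    th=1.364;u=f*np.cos(th)+z*np.sin(th);w=-f*np.sin(th)+z*np.cos(th)
    m=(abs(t)<.105)&(u>.02)&(u<.195)&(abs(w-.039)<.012)
    for _ in range(3):
        k=np.polyfit(u[m],w[m],1);m&=abs(w-np.polyval(k,u))<.004
    print(n,m.sum(),"theta",th+np.arctan(k[0]))
```

```text
18.375 [0.54073961 0.24668773 0.49545932] [  4.55658584  -2.05729516 -10.84313228] 0.010549413452617232 19.99965637922287 (np.float64(1.364003193211028), np.float64(0.18923816388818024)) 0.0016006611814970585
scene 910 theta 1.3668248341850067
side 1633 theta 1.3635061466782512
wrist 15149 theta 1.3640016861883633
```

View pics/scene5.png

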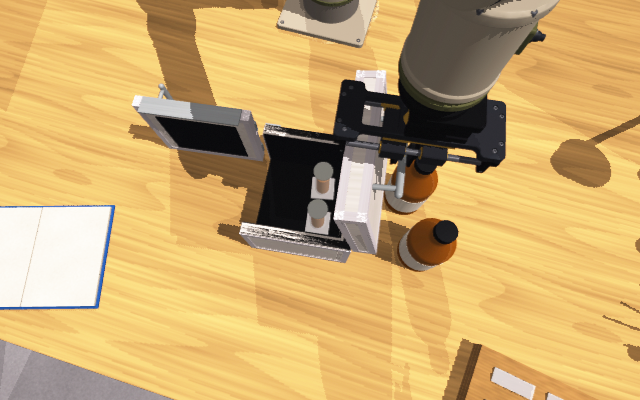

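The scene view shows the door wide open at (200,130) and both columns upright at (323,180) and (317,215). The flap is at balance and the bottles have not moved. I relieve the slight upward strain (0.3 mm) and confirm it is at rest.

>>> jog_arm(
  rows=[
    [[0, 0, 0, 0, 0, 0.3, 0], [0, 0, 0, 0, 0, 0, 0], [0, 0, 0, 0, 0, 0, 0], [0, 0, 0, 0, 0, 0, 0], [0, 0, 0, 0, 0, 0, 0], [0, 0, 0, 0, 0, 0, 0], [0, 0, 0, 0, 0, 0, 0], [0, 0, 0, 0, 0, 0, 0]],
  ],
)

```text
clock: 19.52
tcp_pos: [0.5407, 0.2468, 0.4954]
eef_rot: [[0.992, 0.125, -0.0], [0.125, -0.992, -0.0], [-0.0, 0.0, -1.0]]
ft_force: [2.7, -2.5, -10.4]
width: 0.0101
gripper_force: 20.0
```

Run:
```python
from h import *
from station import bot
s=bot.get_state();p=np.array(s["tcp_pos"]);th=theta(p)[0]
print(s["clock"],p,s["ft_force"],s["gripper_force"],th,np.abs(s["qd"]).max())
if abs(th-1.364)<.005 and np.abs(s["qd"]).max()<.005 and s["gripper_force"]>15: print(bot.close_job())
```

```text
19.525 [0.54066378 0.24681825 0.49542479] [  2.68079608  -2.47806571 -10.44957543] 19.99956786632538 1.3647593036060077 0.0014941255986478587
the job is handed in; nothing more can be done
None
```

The job is handed in at 19.5 s: the door is open to about 1.55 rad and the flap is held still by its bar at about 1.364 rad (its balance point); in the last picture both columns stood upright and the bottles had not moved.

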